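# Check the bench balance, then weigh the dye bottle

## Task

Check the bench balance and then weigh the dye bottle (black cap, red band). Swing the clear guard (the one with the orange handle) out fully clear of the pan and leave it out; set the brass check weight gently down in the middle of the pan, inside the marked ring, let go of it for at least a second, and put it back upright in its wooden tray; then set the dye bottle gently upright inside the ring and leave it there. Do not press the pan hard or drop anything on it, and leave the other bottles where they are.

Things in the scene. Friction and masses are not known exactly. Their poses are not given: they have to be found in the camera images.
- pan_center (a point): Centre of the upper face of the balance's round steel pan (110 mm across, 6 mm thick, upper face 79 mm above the table when empty; a dark ring of 68 mm diameter is marked round its centre). z up, x and y along the balance housing (250 x 190 x 55 mm, white with grey base; display and keys on its -x side, towards the robot; its centre lies 30 mm to -x of the pan centre). The point sinks with the pan.
- pan (a joint): How far the sprung pan is pressed down, in m: 0 empty, about 0.0035 under the check weight, about 0.001 under the dye bottle, stop at 0.014; about 1400 N/m.
- guard (a joint): Angle of the clear plastic pan guard, in rad: 0 over the pan centre, grows counterclockwise seen from above, stop at 2.0 (fully clear, to the right of the balance). Stays where it is left (stiff hinge, about 0.12 N m). The guard is a level arm 18 mm wide with a clear disc of 116 mm diameter in it, between 99 and 109 mm above the table.
- guard_handle (a point): Grip point on the upright round orange handle (14 mm diameter) at the outer end of the guard arm, 174 mm from the hinge axis. The point lies 144 mm above the table; the handle stands from 109 mm up to 162 mm.
- guard_hinge (a point): Point on the guard's upright hinge axis, at the right rear corner of the balance, 99 mm above the table; a round post and hub of 26 mm diameter up to 112 mm.
- check_weight: Brass check weight, 0.5 kg, upright cylinder 40 mm in diameter and 45 mm high with a narrower knob (22 mm) on top, 66 mm high overall. Origin at the centre of its underside, z up. It stands in the wooden tray at the start.
- tray_floor (a point): Centre of the blue-lined inner floor of the check weight's square wooden tray (outside 90 x 90 mm, inside 80 x 80 mm, walls 5 mm thick, rim 7 mm above this floor and 12 mm above the table). The tray is fixed; x and y along its sides.
- dye_bottle: White plastic dye bottle with black cap and a red band, 0.12 to 0.21 kg, body 40 mm in diameter, 85 mm high with the cap, straight round body up to about 60 mm. Origin at the centre of its underside, z up. Stands on the table at the start.
- calib_bottle: Small white bottle with red cap and violet band, 34 mm in diameter, 68 mm high; a bystander. Origin at the centre of its underside.
- buffer_bottle: Large white bottle with blue cap and blue band, 60 mm in diameter, 125 mm high; a bystander. Origin at the centre of its underside.
Mind the look-alikes: they are no part of the job. What is shaped like the dye_bottle but green or turquoise is not meant.

How it is judged:
On the way, in this order (a step that is already met when the one before it is completed fails the run):
1. the guard is swung clear of the pan (joint above 1.5 rad) (value of joint guard above 1.5 rad), for 0.2 s.
2. the check weight stands on the pan, let go, within 14 mm of its centre, for 0.8 s, with the guard clear (horizontal distance between check_weight and pan_center below 0.014 m and z of check_weight in the frame of pan_center below 0.004 m and angle between check_weight's own z axis and vertical below 0.1 rad and value of joint pan above 0.0025 m and contact force between each of the arm, the fingers and check_weight below 0.1 N and value of joint guard above 1.5 rad), for 0.8 s.
3. the check weight stands upright on the floor of its tray again, let go (horizontal distance between check_weight and tray_floor below 0.03 m and z of check_weight in the frame of tray_floor below 0.004 m and angle between check_weight's own z axis and vertical below 0.1 rad and contact force between the fingers and check_weight below 0.1 N), for 0.2 s.
At the end, for the whole second after the job is handed in: The dye bottle stands upright and at rest on the pan, its axis within 14 mm of the pan's centre (inside the ring); the check weight stands upright and at rest on the floor of its tray; the guard is still swung out beyond 1.5 rad (horizontal distance between dye_bottle and pan_center below 0.014 m and z of dye_bottle in the frame of pan_center below 0.004 m and angle between dye_bottle's own z axis and vertical below 0.15 rad and linear speed of each of dye_bottle, check_weight below 0.02 m/s and horizontal distance between check_weight and tray_floor below 0.03 m and z of check_weight in the frame of tray_floor below 0.004 m and angle between check_weight's own z axis and vertical below 0.1 rad and value of joint guard above 1.5 rad); the robot touches nothing.
It fails at once if the pan is pressed down more than 11 mm (pressed hard or something dropped on it) (value of joint pan above 0.011 m).
It fails at once if the red-capped or the blue-capped bottle is moved more than 30 mm (distance of any of calib_bottle, buffer_bottle from where it was at the start of the episode above 0.03 m).
It also fails if it takes over 72 s, if anything falls off the work surface, if the arm or the gripper's body presses on something with over 40 N, if the wrist force passes 120 N, or if a joint passes its speed limit or range.

## Robot

A 6-joint arm with a two-finger parallel gripper is mounted at the origin on a cart in front of the work surface, level with it; the furniture and walls round the work are solid. World frame = base frame: x ahead of the robot, y to its left, z up, the work surface at z = 0. Lengths are in m, angles in rad, forces in N, time in s.
With the tool pointing down it reaches from about 0.325 to 0.9 m from the base axis. Payload 6.1 kg.
Tool frame: the origin (TCP) lies on the mounting face of the last link; the fingertips stand 182 mm ahead of it and the grasp point (between the pads) lies 164 mm ahead of it; z points along the fingers, y is the line along which they close (so a half turn about z gives the same grasp; the last joint's range is limited). The gripper opens to 87 mm and grips with 3 to 60 N. Pads are 19 mm wide; open, the fingers measure 117 mm over their backs; the gripper's body (75 mm by 190 mm) begins 51 mm behind the grasp point.
Start: joints at [-1.473, 0.22, 1.526, -0, 1.395, -0.126], TCP at [0.139, -0.609, 0.405] pointing down, gripper open.
Joint ranges: [-2.98, 2.98], [-0.91, 2.08], [0.09, 2.57], [-1.24, 4.39], [0.2, 2.65], [-2.68, 2.68]. Speed limits (rad/s): [2.57, 2.57, 3.01, 3.14, 3.14, 3.14].

## Interface

Orientations are given as a rotation vector (axis times angle).
In Python, from rig import get_state, get_image, hand_in gives the robot as it stands.
- The arm moves only by the shell command python3 -m jog 'ROWS' [OPENING] [FORCE]. ROWS is JSON, a list of rows, each a list of 6 numbers: the shift along the tool's x, y, z in cm, then the turn, a rotation vector about the tool's x, y, z in rad. In form: [[tx, ty, tz, wx, wy, wz], ...]. A call has 1 to 12 rows; each row is the pose to reach, as a shift and turn from the pose commanded when the call began, along the tool's axes at that moment; what a row does not reach only later rows make up. A row lasts 1/10 s, in which the tool goes at most 50 mm and 8.59 degrees, less where a joint would pass 70% of its speed; a pose out of reach is approached as far as the arm can. A call with a gripper value outside its range is refused whole. OPENING is the opening in per cent of the stroke, from 0 (shut) to 100 (fully open), set as the call begins (- or left out, the last holds). The fingers move at their own pace and stop on an object; FORCE is the grip in N (left out, the last holds). Time passes only in rows, so rows that repeat a pose let the fingers close. It gives the time, the measured TCP pose, the force, the opening and the grip force at its end, in the units of the state.
- get_state(): the state, without advancing time (a new reading comes with each control period).
- get_image(name): name is "side" or "top"; returns a dict with "pixels" (420x560x3 uint8, red, green, blue), "z_map" (420x560 float32, m along the optical axis (not along the pixel's ray), 0 where there is no reading), "vfov" (degrees; the focal length in pixels is half the picture's height over the tangent of half this angle, whatever the lens; pixels are square), "cx", "cy" (the principal point, pixels), "rvec" (rotation vector, rad) and "tvec" (3), from world to camera coordinates, as OpenCV has them. Camera axes: x right, y down, z forward; pixel columns grow to the right and rows downward; lengths in m; the calibration is good to about 2 mm. A picture is of the moment at which its call begins.
- hand_in(): hands the job in; it is judged then, once.
The state is a dict: "time_s": time; "joints": joint angles; "joint_vel": joint speeds; "effort": joint torques, N m; "tcp_pos": TCP position; "ee_rot": TCP orientation; "ft_force": force on the tool from outside, world axes, zero at the start; "torque": the same for the moment, N m; "gripper_width": finger opening in m; "grasp_force": force on a finger pad.
Only numpy, scipy, OpenCV 4.12 (cv2) and the standard library are available. Lean on these libraries where they do the work, as an engineer would, in place of code of your own. Each camera call takes 0.05 s, during which the arm holds its last target. There are 200 camera calls.

## Working session

There is one attempt and no reset: what is moved stays moved. The work goes in short steps, Python scripts to look and compute and a shell command to move; the robot and the scene stay as the last step left them, time stands still between calls to the robot, and variables do not carry over. Pictures are saved under pics/ and viewed, at most 10 in all, crops included, and the job is handed in when it is done.

```bash
mkdir -p pics; ls; python3 - <<'E'
from rig import get_state,get_image
import cv2,numpy as np
s=get_state();print({k:np.round(v,3).tolist() for k,v in s.items()})
for n in("top","side"):
    d=get_image(n);np.savez(f"pics/{n}0.npz",**d)
    cv2.imwrite(f"pics/{n}0.png",d["pixels"][:,:,::-1])
    R,_=cv2.Rodrigues(np.array(d["rvec"]));print(n,d["vfov"],d["cx"],d["cy"],(-R.T@np.array(d["tvec"])).round(3),R.round(2).tolist())
E
```

```text
pics
{'time_s': 0.0, 'joints': [-1.473, 0.221, 1.528, 0.0, 1.395, -0.126], 'joint_vel': [0.001, -0.0, 0.001, -0.001, 0.001, 0.001], 'effort': [0.001, -49.462, -38.738, 0.07, 0.057, -0.0], 'tcp_pos': [0.139, -0.609, 0.404], 'ee_rot': [-3.12, -0.351, -0.0], 'ft_force': [-0.38, -0.289, 0.721], 'torque': [-0.02, 0.006, -0.009], 'grasp_force': 0.0, 'gripper_width': 0.087}
top 43.83153336661071 275.37712743157664 220.38364507265874 [0.319 0.128 1.381] [[0.02, -1.0, 0.0], [-0.98, -0.02, -0.2], [0.2, 0.0, -0.98]]
side 44.76935110325106 279.976967579529 206.78458657518337 [ 0.504 -0.97   0.723] [[1.0, -0.08, -0.01], [-0.04, -0.49, -0.87], [0.06, 0.87, -0.5]]
```

View pics/top0.png

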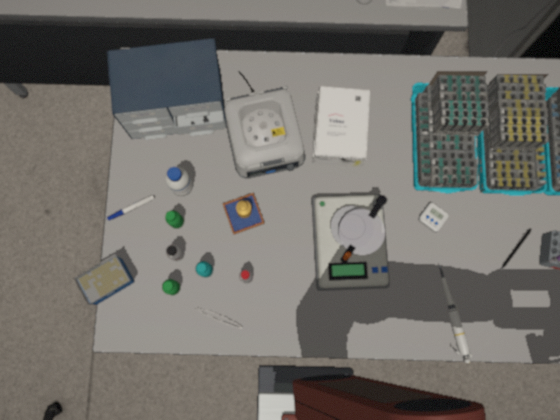

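View pics/side0.png

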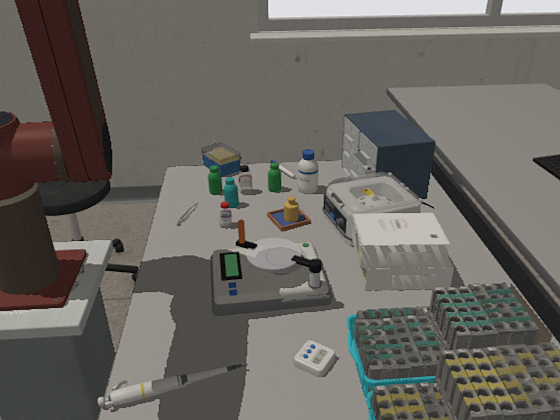

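The top view shows the balance at about (350,240), with the guard hinge at (377,205) and its orange handle at (348,254). The check weight stands in its tray at (243,210).

Candidates for the dye bottle:
- black cap at (172,251) in top and (245,180) in side: this fits the description
- greens at (174,219) and (170,287), turquoise at (204,269): look-alikes
- red cap at (246,274) and blue cap at (177,178): bystanders

I'll check my choice in a close crop and measure positions.

```bash
cat > h.py <<'E'
import numpy as np,cv2
from rig import get_image,get_state
class V:
    def __init__(s,n,file=None):
        d=dict(np.load(file)) if file else get_image(n)
        s.px=np.array(d["pixels"]);s.z=np.array(d["z_map"]);s.R=cv2.Rodrigues(np.array(d["rvec"],float))[0];s.t=np.array(d["tvec"],float).ravel()
        s.f=s.px.shape[0]/2/np.tan(np.radians(float(d["vfov"]))/2);s.cx=float(d["cx"]);s.cy=float(d["cy"])
        v,u=np.mgrid[:420,:560]
        s.P=(np.stack([(u-s.cx)/s.f*s.z,(v-s.cy)/s.f*s.z,s.z],-1)-s.t)@s.R   # world points per pixel
        s.P[s.z==0]=np.nan
        s.hsv=cv2.cvtColor(s.px,cv2.COLOR_RGB2HSV)
    def plane(s,u,v,h):
        c=-s.R.T@s.t;r=s.R.T@np.array([(u-s.cx)/s.f,(v-s.cy)/s.f,1]);return c+r*(h-c[2])/r[2]
    def proj(s,p):
        q=s.R@np.array(p)+s.t;return q[0]/q[2]*s.f+s.cx,q[1]/q[2]*s.f+s.cy
    def pts(s,box,zlo,zhi,mask=None):
        u0,v0,u1,v1=box;m=np.zeros(s.z.shape,bool);m[v0:v1,u0:u1]=1
        m&=(s.P[...,2]>zlo)&(s.P[...,2]<zhi)
        if mask is not None:m&=mask
        return s.P[m]
    def crop(s,box,k,name):
        u0,v0,u1,v1=box;cv2.imwrite(name,cv2.resize(s.px[v0:v1,u0:u1,::-1],None,fx=k,fy=k,interpolation=cv2.INTER_CUBIC))
def circ(p):
    (c,r)=cv2.minEnclosingCircle(p[:,:2].astype(np.float32));return np.round(c,4),round(r,4),len(p),p.mean(0).round(4)
E
python3 - <<'E'
from h import *
T=V("top","pics/top0.npz");S=V("side","pics/side0.npz")
a=S.px[155:240,195:335,::-1];b=T.px[160:300,130:400,::-1]
A=cv2.resize(a,(780,474),interpolation=3)
cv2.imwrite("pics/c1.png",A)
cv2.imwrite("pics/c2.png",cv2.resize(b[20:],(800,356),interpolation=3))
def rep(n,V_,box,lo,hi,m=None):
    p=V_.pts(box,lo,hi,m);print(n,circ(p) if len(p) else None)
rep("dyecapT",T,(160,238,188,262),.07,.095);rep("dyeT",T,(160,238,188,262),.01,.095)
rep("dyecapS",S,(235,165,257,196),.07,.095);rep("dyeS",S,(235,165,257,196),.01,.06)
rep("wtT",T,(228,196,260,225),.055,.09);rep("wtT body",T,(228,196,260,225),.04,.06)
rep("wtS",S,(280,192,302,224),.06,.09);rep("wtSb",S,(280,192,302,224),.02,.048)
rep("tray",T,(215,185,270,240),.008,.02)
org=lambda W:(W.hsv[...,0]>3)&(W.hsv[...,0]<15)&(W.hsv[...,1]>170)&(W.hsv[...,2]>60)
rep("handleT",T,(335,240,360,270),.10,.18,org(T));rep("handleS",S,(230,210,252,250),.11,.18,org(S))
rep("hubT",T,(360,190,395,225),.105,.118);rep("hingeregion",T,(360,190,395,225),.1,.25);rep("disc",T,(320,195,395,270),.095,.112)
rep("panT",T,(320,195,395,270),.07,.085);rep("panS",S,(235,230,330,290),.07,.085)
rep("calib",T,(236,262,256,285),.01,.09);rep("buf",T,(160,160,192,200),.02,.14)
for n,uv,h in(("dye",(172,250),.085),("handle",(348,254),.14),("hinge",(379,203),.112)):print(n,T.plane(*uv,h).round(4))
E
```

```text
dyecapT (array([0.4972, 0.3879]), 0.0132, 91, array([0.4966, 0.3874, 0.0827]))
dyeT (array([0.4982, 0.3866]), 0.0205, 242, array([0.4949, 0.3819, 0.063 ]))
dyecapS (array([0.4976, 0.3881]), 0.0149, 61, array([0.4967, 0.3837, 0.0808]))
dyeS (array([0.4761, 0.4167]), 0.1222, 249, array([0.4939, 0.3808, 0.0353]))
wtT (array([0.618 , 0.2125]), 0.0119, 59, array([0.619 , 0.2124, 0.0676]))
wtT body (array([0.6192, 0.2127]), 0.0202, 126, array([0.6158, 0.2121, 0.0489]))
wtS (array([0.6185, 0.2132]), 0.0125, 45, array([0.6184, 0.2109, 0.069 ]))
wtSb (array([0.6181, 0.2071]), 0.0181, 129, array([0.6176, 0.1996, 0.034 ]))
tray (array([0.6115, 0.215 ]), 0.0612, 286, array([0.6105, 0.2137, 0.0108]))
handleT (array([ 0.4903, -0.0493]), 0.0127, 42, array([ 0.4865, -0.0436,  0.1441]))
handleS (array([ 0.4876, -0.0467]), 0.0075, 119, array([ 0.4876, -0.049 ,  0.1376]))
hubT (array([ 0.6073, -0.1147]), 0.0482, 250, array([ 0.6077, -0.1203,  0.1081]))
hingeregion (array([ 0.6073, -0.1147]), 0.0482, 419, array([ 0.601 , -0.1154,  0.1061]))
disc (array([ 0.5582, -0.0947]), 0.0999, 1842, array([ 0.5555, -0.0889,  0.1039]))
panT (array([ 0.5844, -0.0769]), 0.0725, 359, array([ 0.584 , -0.0371,  0.0772]))
panS (array([ 0.5955, -0.0991]), 0.0652, 250, array([ 0.5976, -0.1119,  0.0787]))
calib (array([0.4414, 0.2005]), 0.0177, 163, array([0.4392, 0.1997, 0.0515]))
buf (array([0.6841, 0.3843]), 0.0302, 568, array([0.6759, 0.3789, 0.0904]))
dye [0.497  0.3845 0.085 ]
handle [ 0.4901 -0.0481  0.14  ]
hinge [ 0.6242 -0.1299  0.112 ]
```

View pics/c1.png

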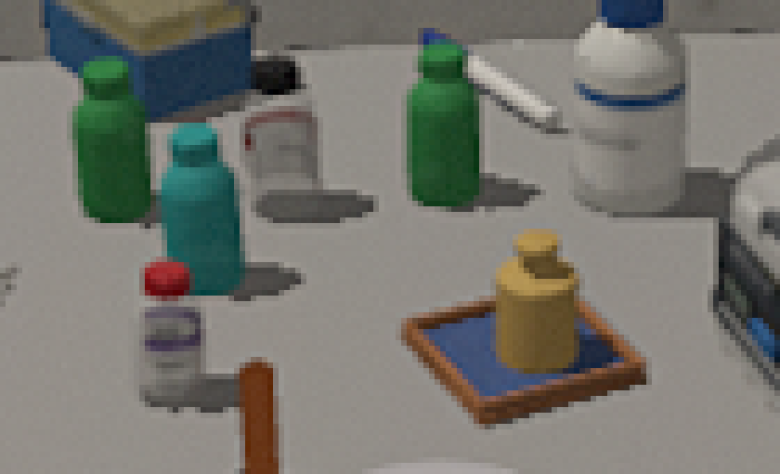

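View pics/c2.png

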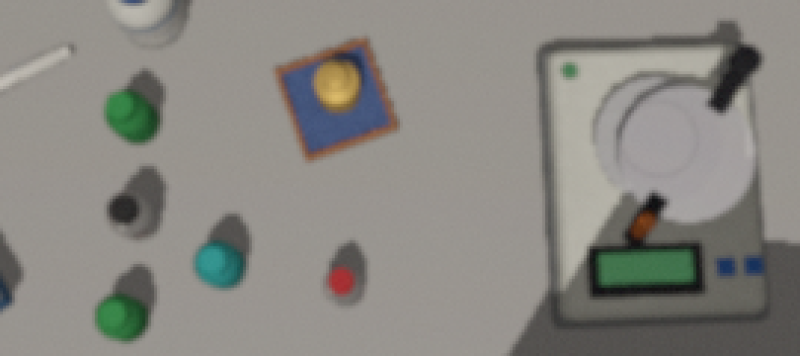

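The crop confirms the black cap with the red band at top (172,251), clearly distinct from the green and turquoise look-alikes. Next I'll refine the hinge, disc and ring geometry for the swing.

```bash
python3 - <<'E'
from h import *
T=V("top","pics/top0.npz");S=V("side","pics/side0.npz")
p=np.vstack([T.pts((320,195,392,262),.097,.112)]);
hd=np.array([.4876,-.044])
d=p[:,:2].mean(0)-hd
for it in range(20):   # arm direction: axis of symmetry of the plan view
    u=d/np.linalg.norm(d);n=np.array([-u[1],u[0]]);q=(p[:,:2]-hd)
    w=q[np.abs(q@n)<.06]; d=w.mean(0)
print("dir",np.degrees(np.arctan2(u[1],u[0])),"hinge",hd+.174*u)
c=p[(np.abs((p[:,:2]-hd)@n)<.07)];print("extent along",((c[:,:2]-hd)@u).min(),((c[:,:2]-hd)@u).max(), "across",((c[:,:2]-hd)@n).min(),((c[:,:2]-hd)@n).max())
print("ring",T.plane(351.3,226.6,.079),"hinge by px",T.plane(130+752/2.963,180+58/2.963,.112))
for uv in((314,198),(386,193),(390,287),(319,290)):print("housing corner",T.plane(*uv,.055).round(3))
E
python3 -m jog '[[0,0,0,0,0,0.1],[0,0,0,0,0,0.224],[0,0,0,0,0,0.224]]' 45 10
```

```text
dir -33.43123272060337 hinge [ 0.63281129 -0.13986282]
extent along -0.012528732562583746 0.18650988010412156 across -0.056870864622179204 0.05704496531669949
ring [ 0.56880922 -0.0653208   0.079     ] hinge by px [ 0.63332123 -0.14208522  0.112     ]
housing corner [0.647 0.028 0.055]
housing corner [ 0.665 -0.16   0.055]
housing corner [ 0.42  -0.166  0.055]
housing corner [0.408 0.013 0.055]
time_s: 0.4
tcp_pos: [0.1387, -0.6093, 0.4041]
ee_rot: [-3.14, 0.002, 0.0]
ft_force: [-0.7, 0.7, 0.4]
gripper_width: 0.0703
grasp_force: 0.0
```

```bash
python3 -m jog '[[2,-3,0,0,0,0],[4.5,-7.5,0,0,0,0],[7.4,-12,0,0,0,0],[10,-16.2,0,0,0,0],[12.6,-20.4,0,0,0,0],[15.2,-24.6,0,0,0,0],[17.8,-28.8,0,0,0,0],[20.4,-33,0,0,0,0],[23,-37.2,0,0,0,0],[25.6,-41.4,0,0,0,0],[28.2,-45.6,0,0,0,0],[30.8,-49.8,0,0,0,0]]' && python3 -m jog '[[2.5,-4,0,0,0,0],[4,-6.5,0,0,0,0],[4,-6.5,0,0,0,0],[4.1,-6.7,3,0,0,0],[4.1,-6.7,6,0,0,0],[4.1,-6.7,6.5,0,0,0]]'
python3 - <<'E'
from h import *
S=V("side");S.crop((180,150,330,300),4,"pics/s1.png")
T=V("top");S.px=T.px;S.crop((300,180,420,300),4,"pics/t1.png")
print(get_state()["tcp_pos"])
E
```

```text
time_s: 1.6
tcp_pos: [0.4474, -0.1094, 0.4049]
ee_rot: [3.141, 0.006, 0.001]
ft_force: [1.2, -0.3, 0.4]
gripper_width: 0.0389
grasp_force: 0.0
time_s: 2.2
tcp_pos: [0.486, -0.0446, 0.3359]
ee_rot: [-3.14, -0.003, 0.011]
ft_force: [-0.6, -0.3, -0.8]
gripper_width: 0.0394
grasp_force: 0.0
[ 0.48717273 -0.04495114  0.33889759]
```

View pics/s1.png

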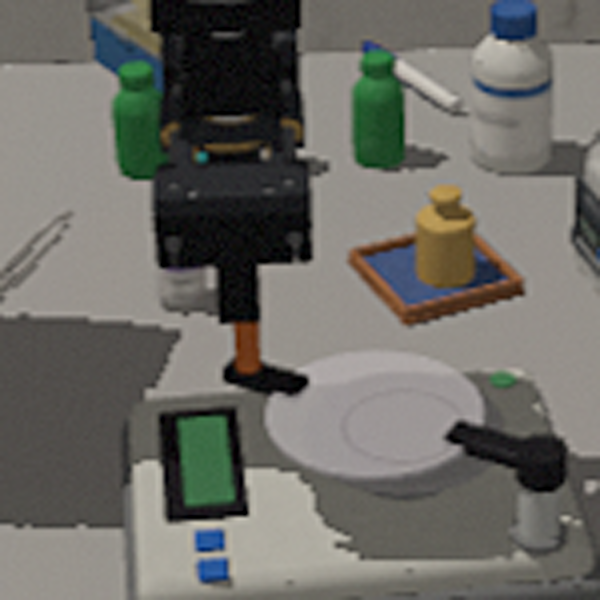

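The gripper is over the handle. In the crop the near finger is at (239,290) and the handle at (248,340), so there is a slight x offset to check numerically.

```bash
python3 - <<'E'
from h import *
S=V("side");T=V("top")
m=(S.hsv[...,2]<70)
p=S.pts((233,214,247,230),.14,.2,m);print("finger",circ(p),p.min(0),p.max(0))
org=lambda W:(W.hsv[...,0]>3)&(W.hsv[...,0]<15)&(W.hsv[...,1]>170)&(W.hsv[...,2]>60)
p=S.pts((230,210,252,250),.11,.18,org(S));print("handle",p.min(0),p.max(0),p.mean(0))
v,u=np.nonzero(org(S)[225:245,230:255]);u=u.mean()+230;v=v.mean()+225;print(u,v)
c=-S.R.T@S.t;r=S.R.T@np.array([(u-S.cx)/S.f,(v-S.cy)/S.f,1]);k=(-.050-c[1])/r[1];print("ray at y=-.05",c+k*r)
s=get_state();print(s["tcp_pos"],s["ee_rot"],"grasp pt px",S.proj(np.array(s["tcp_pos"])+[0,-.03,-.164]))
E
```

```text
finger (array([ 0.4856, -0.0615]), 0.0175, 149, array([ 0.4861, -0.0715,  0.1754])) [ 0.47575763 -0.07702013  0.14141454] [ 0.49677291 -0.04430162  0.19574813]
handle [ 0.48198519 -0.05328085  0.11073934] [ 0.49311234 -0.04533939  0.14441741] [ 0.48737492 -0.04927614  0.1265279 ]
241.21917808219177 236.1917808219178
ray at y=-.05 [ 0.48741384 -0.05        0.12658401]
[ 0.48819674 -0.04510171  0.34117065] [ 3.14106385e+00 -1.89455971e-04  2.68917847e-03] grasp pt px (np.float64(240.6551305715882), np.float64(222.13247745065487))
```

```bash
python3 -m jog '[[0,0,1.5,0,0,0],[0,0,3,0,0,0],[0,0,3.2,0,0,0],[0,0,3.2,0,0,0]]' && python3 -m jog '[[0,0,0,0,0,0],[0,0,0,0,0,0],[0,0,0,0,0,0],[0,0,0,0,0,0],[0,0,0,0,0,0],[0,0,0,0,0,0]]' 0 12
python3 -c "
import numpy as np
h=np.array([.633,-.140]);a0=146.6
p=lambda a:h+.174*np.array([np.cos(np.radians(a)),np.sin(np.radians(a))])
for a in np.arange(153,246,6.5):d=(p(a)-p(a0))*100;print(round(a,1),'tx %.1f ty %.1f'%(d[0],-d[1]))"
```

```text
time_s: 2.8
tcp_pos: [0.4881, -0.0448, 0.3088]
ee_rot: [3.141, -0.0, 0.002]
ft_force: [-0.4, -0.6, 0.5]
gripper_width: 0.039
grasp_force: 0.0
time_s: 3.4
tcp_pos: [0.488, -0.0446, 0.3081]
ee_rot: [3.141, -0.0, 0.001]
ft_force: [0.3, -0.2, 2.0]
gripper_width: 0.0135
grasp_force: 12.0
153.0 tx -1.0 ty 1.7
159.5 tx -1.8 ty 3.5
166.0 tx -2.4 ty 5.4
172.5 tx -2.7 ty 7.3
179.0 tx -2.9 ty 9.3
185.5 tx -2.8 ty 11.2
192.0 tx -2.5 ty 13.2
198.5 tx -2.0 ty 15.1
205.0 tx -1.2 ty 16.9
211.5 tx -0.3 ty 18.7
218.0 tx 0.8 ty 20.3
224.5 tx 2.1 ty 21.8
231.0 tx 3.6 ty 23.1
237.5 tx 5.2 ty 24.3
244.0 tx 6.9 ty 25.2
```

```bash
python3 -m jog '[[-0.5,0.8,0,0,0,0],[-1,1.7,0,0,0,0],[-1.8,3.5,0,0,0,0],[-2.4,5.4,0,0,0,0],[-2.7,7.3,0,0,0,0],[-2.9,9.3,0,0,0,0],[-2.8,11.2,0,0,0,0],[-2.5,13.2,0,0,0,0],[-2,15.1,0,0,0,0],[-1.2,16.9,0,0,0,0],[-0.3,18.7,0,0,0,0],[-0.3,18.7,0,0,0,0]]' && python3 -m jog '[[1.1,1.6,0,0,0,0],[2.4,3.1,0,0,0,0],[3.9,4.4,0,0,0,0],[5.5,5.6,0,0,0,0],[5.9,5.8,0,0,0,0],[5.9,5.8,0,0,0,0]]'
```

```text
time_s: 4.6
tcp_pos: [0.4852, -0.2338, 0.3078]
ee_rot: [3.141, -0.003, 0.001]
ft_force: [0.5, -0.4, 5.3]
gripper_width: 0.0137
grasp_force: 12.0
time_s: 5.2
tcp_pos: [0.5439, -0.2895, 0.3077]
ee_rot: [3.142, -0.0, -0.0]
ft_force: [0.9, 0.4, 4.4]
gripper_width: 0.0135
grasp_force: 12.0
```

Now open, rise, and move aside, then measure the pan and the weight.

```bash
python3 -m jog '[[0,0,0,0,0,0],[0,0,0,0,0,0],[0,0,0,0,0,0]]' 45 && python3 -m jog '[[0,0,-3,0,0,0],[0,0,-7,0,0,0],[0,0,-9,0,0,0],[-4,0,-9,0,0,0],[-8,0,-9,0,0,0],[-12,0,-9,0,0,0],[-12,0,-9,0,0,0]]'
python3 - <<'E'
from h import *
for n in("top","side"):
    W=V(n)
    g=cv2.cvtColor(W.px,cv2.COLOR_RGB2GRAY)
    W.crop((310,180,440,280) if n=="top" else (190,220,350,330),4 if n=="side" else 5,f"pics/{n}2.png")
    b=(300,190,400,270) if n=="top" else (200,230,335,320)
    p=W.pts(b,.070,.088);print(n,"pan",circ(p))
    q=W.pts(b if n=="side" else (330,190,470,330),.097,.115);print("guard",circ(q))
E
```

```text
time_s: 5.5
tcp_pos: [0.5431, -0.2892, 0.3072]
ee_rot: [-3.141, 0.0, 0.002]
ft_force: [-0.4, -0.1, 0.8]
gripper_width: 0.03
grasp_force: 0.0
time_s: 6.2
tcp_pos: [0.4201, -0.2888, 0.3966]
ee_rot: [-3.14, 0.004, 0.005]
ft_force: [0.8, -0.1, 0.2]
gripper_width: 0.0392
grasp_force: 0.0
top pan (array([ 0.5821, -0.0821]), 0.0745, 1438, array([ 0.5698, -0.0672,  0.0777]))
guard (array([ 0.5911, -0.2128]), 0.0996, 1874, array([ 0.5893, -0.2171,  0.1041]))
side pan (array([ 0.5854, -0.0867]), 0.0816, 1266, array([ 0.5708, -0.0719,  0.0802]))
guard (array([ 0.5866, -0.2074]), 0.0998, 2086, array([ 0.5927, -0.2178,  0.1066]))
```

View pics/top2.png

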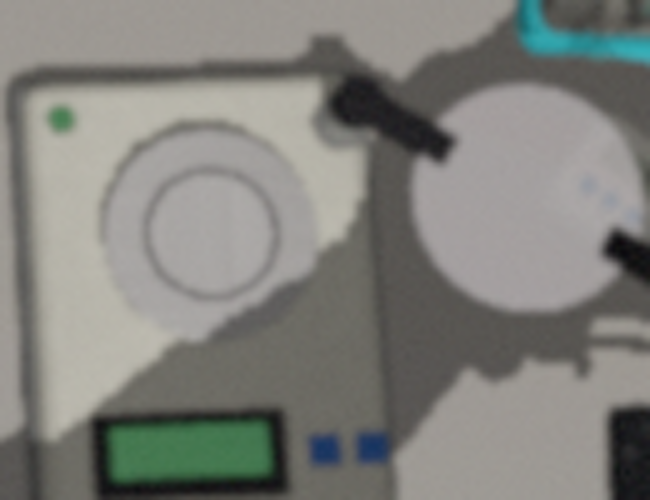

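The guard is fully clear: the disc is at crop (525,195), away from the pan. The ring is centred at crop (211,232), about pixel (351.8,226). I'll fit the ring in both views.

```bash
python3 - <<'E'
from h import *
from scipy.optimize import least_squares
c0=np.array([.568,-.067])
for n in("top","side"):
    W=V(n);g=cv2.cvtColor(W.px,cv2.COLOR_RGB2GRAY).astype(np.float32)
    bh=cv2.morphologyEx(g,cv2.MORPH_BLACKHAT,np.ones((7,7)))
    vv,uu=np.nonzero(bh>12);P=np.array([W.plane(u,v,.079)[:2] for u,v in zip(uu,vv)])
    c=c0.copy()
    for _ in range(6):
        r=np.linalg.norm(P-c,axis=1);q=P[np.abs(r-.034)<.006]
        c=least_squares(lambda x:np.linalg.norm(q-x,axis=1)-.034,c,loss="soft_l1",f_scale=.002).x
    print(n,"ring",c.round(4),len(q))
    p=W.pts((0,0,560,420),.073,.086);p=p[np.linalg.norm(p[:,:2]-c,axis=1)<.075][:,:2]
    h=cv2.convexHull(p.astype(np.float32))[:,0];print("hull circle",cv2.minEnclosingCircle(h))
    b=(215,190,275,235) if n=="top" else (275,190,306,226)
    k=W.pts(b,.064,.078);print("knob",circ(k)); k=W.pts(b,.044,.056);print("shoulder",circ(k))
print(get_state()["tcp_pos"])
E
```

```text
top ring [ 0.5701 -0.0665] 183
hull circle ((0.5697720050811768, -0.06699501723051071), 0.05502442643046379)
knob (array([0.6197, 0.2123]), 0.0111, 53, array([0.6188, 0.2127, 0.0688]))
shoulder (array([0.619 , 0.2122]), 0.02, 113, array([0.6163, 0.2117, 0.0501]))
side ring [ 0.5708 -0.0634] 156
hull circle ((0.5692179203033447, -0.06638801097869873), 0.05640358477830887)
knob (array([0.6191, 0.2135]), 0.0109, 39, array([0.6187, 0.2113, 0.0699]))
shoulder (array([0.6172, 0.2126]), 0.0208, 93, array([0.6179, 0.2065, 0.051 ]))
[ 0.42426568 -0.28958312  0.39815261]
```

```bash
python3 -m jog '[[1,-2.5,0,0,0,0],[2.6,-6.7,0,0,0,0],[4.3,-11,0,0,0,0],[6,-15.5,0,0,0,0],[7.8,-20,0,0,0,0],[9.5,-24.5,0,0,0,0],[11.2,-29,0,0,0,0],[13,-33.5,0,0,0,0],[14.7,-38,0,0,0,0],[16.5,-42.5,0,0,0,0],[18.2,-46.9,0,0,0,0],[19.5,-50.2,0,0,0,0]]' 75 25 && python3 -m jog '[[0,0,3,0,0,0],[0,0,7,0,0,0],[0,0,10,0,0,0],[0,0,10,0,0,0],[0,0,10,0,0,0]]'
```

```text
time_s: 7.6
tcp_pos: [0.6198, 0.2165, 0.3972]
ee_rot: [-3.141, -0.004, -0.0]
ft_force: [0.6, -0.3, 0.1]
gripper_width: 0.0653
grasp_force: 0.0
time_s: 8.1
tcp_pos: [0.6192, 0.2132, 0.2974]
ee_rot: [3.141, 0.001, -0.002]
ft_force: [0.1, 0.1, 0.9]
gripper_width: 0.0654
grasp_force: 0.0
```

```bash
python3 -m jog '[[0,0,2.5,0,0,0],[0,0,5.5,0,0,0],[0,0,8,0,0,0],[0,0,9.5,0,0,0],[0,0,9.8,0,0,0],[0,0,9.8,0,0,0]]' && python3 -m jog '[[0,0,0,0,0,0],[0,0,0,0,0,0],[0,0,0,0,0,0],[0,0,0,0,0,0],[0,0,0,0,0,0],[0,0,0,0,0,0]]' 0 25
```

```text
time_s: 8.7
tcp_pos: [0.6197, 0.2127, 0.2011]
ee_rot: [-3.141, 0.0, -0.003]
ft_force: [0.3, 1.5, 0.2]
gripper_width: 0.0651
grasp_force: 0.0
time_s: 9.3
tcp_pos: [0.6191, 0.2128, 0.2005]
ee_rot: [-3.141, 0.0, -0.002]
ft_force: [-1.0, 1.0, 2.9]
gripper_width: 0.0395
grasp_force: 25.0
```

```bash
python3 -m jog '[[0,0,-0.5,0,0,0],[0,0,-1.5,0,0,0],[0,0,-3,0,0,0],[0,0,-6,0,0,0],[0,0,-9,0,0,0],[0,0,-11,0,0,0],[0,0,-12,0,0,0],[0,0,-12,0,0,0],[0,0,-12,0,0,0]]'
python3 - <<'E'
from h import *
for n in("top","side"):
    W=V(n)
    m=(W.hsv[...,0]>15)&(W.hsv[...,0]<30)&(W.hsv[...,1]>80)
    p=W.pts((200,130,330,260),.09,.22,m);print(n,len(p),p.mean(0),p.min(0),p.max(0))
    W.crop((215,150,275,235) if n=="top" else (240,130,340,230),5,f"pics/{n}3.png")
print(get_state()["tcp_pos"],get_state()["ft_force"])
E
```

```text
time_s: 10.2
tcp_pos: [0.6184, 0.2124, 0.3189]
ee_rot: [3.141, -0.0, -0.002]
ft_force: [-0.7, -0.5, -4.9]
gripper_width: 0.0392
grasp_force: 25.0
top 116 [0.73080189 0.15639142 0.13562723] [0.58620501 0.1112413  0.11482488] [0.80940603 0.23144214 0.21852037]
side 137 [0.6142717  0.20196553 0.15292639] [0.58295183 0.17916575 0.12384889] [0.65183933 0.24322881 0.21993536]
[0.61817344 0.21231891 0.31769836] [-0.25233325  0.45939798 -5.34961314]
```

View pics/side3.png

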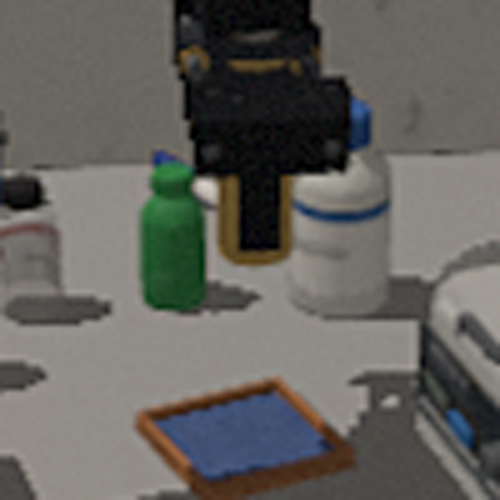

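The weight is gripped upright and centred between the fingers, with brass visible at crop (220–290, 175–262). Carry it to the pan.

```bash
python3 -m jog '[[-0.2,1,0,0,0,0],[-0.6,3.3,0,0,0,0],[-1.1,6.3,0,0,0,0],[-1.6,9.5,0,0,0,0],[-2.2,13,0,0,0,0],[-2.8,16.5,0,0,0,0],[-3.4,20,0,0,0,0],[-4,23.3,0,0,0,0],[-4.5,26,0,0,0,0],[-4.8,27.5,0,0,0,0],[-4.8,27.8,0,0,0,0],[-4.8,27.8,0,0,0,0]]' && python3 -m jog '[[0,0,0.5,0,0,0],[0,0,1.5,0,0,0],[0,0,2.5,0,0,0],[0,0,3,0,0,0],[0,0,3.2,0,0,0],[0,0,3.2,0,0,0],[0,0,3.2,0,0,0]]'
```

```text
time_s: 11.5
tcp_pos: [0.5707, -0.0656, 0.3195]
ee_rot: [-3.141, 0.002, 0.0]
ft_force: [0.7, -0.4, -5.2]
gripper_width: 0.0392
grasp_force: 25.0
time_s: 12.2
tcp_pos: [0.571, -0.0655, 0.288]
ee_rot: [3.141, -0.0, 0.001]
ft_force: [-0.2, -0.5, -4.6]
gripper_width: 0.039
grasp_force: 25.0
```

```bash
python3 -m jog '[[0,0,0.4,0,0,0],[0,0,0.8,0,0,0],[0,0,1.1,0,0,0],[0,0,1.3,0,0,0],[0,0,1.4,0,0,0],[0,0,1.4,0,0,0]]'&& python3 -m jog '[[0,0,0.1,0,0,0],[0,0,0.2,0,0,0],[0,0,0.2,0,0,0]]'
```

```text
time_s: 12.8
tcp_pos: [0.5708, -0.0655, 0.2737]
ee_rot: [-3.142, 0.0, 0.001]
ft_force: [-1.6, -1.0, -4.0]
gripper_width: 0.0393
grasp_force: 25.0
time_s: 13.1
tcp_pos: [0.5709, -0.0655, 0.272]
ee_rot: [3.141, -0.0, 0.001]
ft_force: [-0.7, 0.5, -0.6]
gripper_width: 0.0395
grasp_force: 25.0
```

```bash
python3 -m jog '[[0,0,0.05,0,0,0],[0,0,0.05,0,0,0]]'&& python3 -m jog '[[0,0,0.05,0,0,0],[0,0,0.05,0,0,0],[0,0,0.05,0,0,0],[0,0,0.05,0,0,0],[0,0,0.05,0,0,0],[0,0,0,0,0,0],[0,0,0,0,0,0],[0,0,0,0,0,0],[0,0,0,0,0,0],[0,0,0,0,0,0],[0,0,0,0,0,0],[0,0,0,0,0,0]]' 75 && python3 -m jog '[[0,0,0,0,0,0],[0,0,0,0,0,0],[0,0,0,0,0,0],[0,0,0,0,0,0]]'
python3 - <<'E'
from h import *
for n in("top","side"):
    W=V(n);W.crop((310,180,400,280) if n=="top" else (200,180,330,310),5 if n=="top" else 4,f"pics/{n}4.png")
E
```

```text
time_s: 13.3
tcp_pos: [0.5709, -0.0655, 0.2715]
ee_rot: [3.141, -0.0, 0.001]
ft_force: [-1.2, 0.3, 0.0]
gripper_width: 0.0392
grasp_force: 25.0
time_s: 14.5
tcp_pos: [0.5708, -0.0655, 0.2712]
ee_rot: [-3.142, 0.0, 0.0]
ft_force: [-0.3, -0.3, -0.5]
gripper_width: 0.0649
grasp_force: 0.0
time_s: 14.9
tcp_pos: [0.5708, -0.0655, 0.2712]
ee_rot: [3.142, -0.0, -0.0]
ft_force: [-0.6, -0.2, 0.1]
gripper_width: 0.0649
grasp_force: 0.0
```

View pics/side4.png

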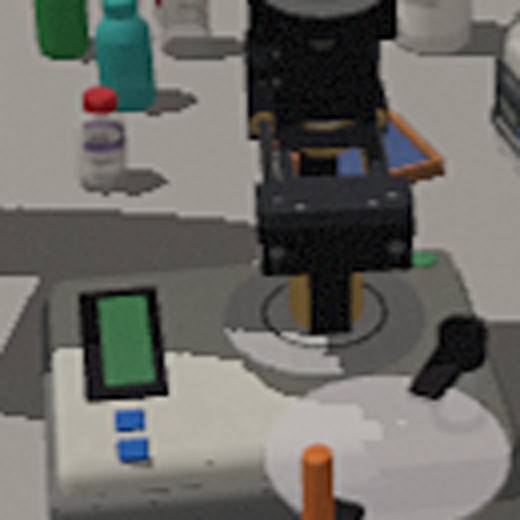

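The weight stands inside the ring with the fingers open: brass at crop x 289–363, ring at 263–387. A quick numeric check before picking it up again.

```bash
python3 - <<'E'
from h import *
W=V("side")
m=(W.hsv[...,0]>12)&(W.hsv[...,0]<32)&(W.hsv[...,1]>80)
p=W.pts((260,240,300,270),.078,.13,m);print(len(p),p.mean(0),p.min(0),p.max(0))
c=least=None
from scipy.optimize import least_squares
r=least_squares(lambda c:np.linalg.norm(p[p[:,2]<.115][:,:2]-c,axis=1)-.02,[.57,-.066],loss="soft_l1",f_scale=.002);print(r.x)
E
```

```text
106 [ 0.56722711 -0.08032116  0.09621317] [ 0.55160182 -0.11044551  0.07846939] [ 0.59349473 -0.03939251  0.1293962 ]
[ 0.57050182 -0.06380279]
```

```bash
Z='[0,0,0,0,0,0]'; python3 -m jog '[[0,0,0,0,0,0],[0,0,0,0,0,0],[0,0,0,0,0,0],[0,0,0,0,0,0],[0,0,0,0,0,0]]' 0 25 && python3 -m jog '[[0,0,-0.3,0,0,0],[0,0,-0.8,0,0,0],[0,0,-1.8,0,0,0],[0,0,-3.2,0,0,0],[0,0,-4.5,0,0,0],[0,0,-4.9,0,0,0],[0,0,-4.9,0,0,0]]' && python3 -m jog '[[0.2,-1,0,0,0,0],[0.5,-3.3,0,0,0,0],[0.9,-6.3,0,0,0,0],[1.4,-9.5,0,0,0,0],[1.9,-13,0,0,0,0],[2.4,-16.5,0,0,0,0],[3,-20,0,0,0,0],[3.5,-23.3,0,0,0,0],[3.9,-26,0,0,0,0],[4.2,-27.5,0,0,0,0],[4.2,-28,0,0,0,0],[4.2,-28,0,0,0,0]]' && python3 -m jog '[[0,0,1,0,0,0],[0,0,3,0,0,0],[0,0,5.5,0,0,0],[0,0,8,0,0,0],[0,0,9.7,0,0,0],[0,0,10.4,0,0,0],[0,0,10.4,0,0,0],[0,0,10.4,0,0,0]]'
```

```text
time_s: 15.55
tcp_pos: [0.5708, -0.0655, 0.2712]
ee_rot: [3.141, -0.0, -0.0]
ft_force: [-0.9, -0.4, -0.5]
gripper_width: 0.0388
grasp_force: 25.0
time_s: 16.25
tcp_pos: [0.5713, -0.0656, 0.3219]
ee_rot: [3.141, -0.0, 0.004]
ft_force: [-0.5, -1.3, -6.5]
gripper_width: 0.0391
grasp_force: 25.0
time_s: 17.45
tcp_pos: [0.6126, 0.2147, 0.3196]
ee_rot: [3.141, 0.001, -0.002]
ft_force: [1.2, -1.0, -4.8]
gripper_width: 0.0395
grasp_force: 25.0
time_s: 18.25
tcp_pos: [0.6135, 0.2143, 0.2173]
ee_rot: [-3.141, 0.001, -0.003]
ft_force: [0.2, -0.5, -4.6]
gripper_width: 0.0392
grasp_force: 25.0
```

```bash
python3 -m jog '[[0,0,0.5,0,0,0],[0,0,1,0,0,0],[0,0,1.4,0,0,0],[0,0,1.55,0,0,0],[0,0,1.6,0,0,0],[0,0,1.6,0,0,0]]' && python3 -m jog '[[0,0,0.05,0,0,0],[0,0,0.05,0,0,0]]'
```

```text
time_s: 18.85
tcp_pos: [0.6128, 0.2146, 0.2008]
ee_rot: [3.142, -0.0, -0.0]
ft_force: [-3.5, -0.7, 1.5]
gripper_width: 0.0395
grasp_force: 25.0
time_s: 19.05
tcp_pos: [0.6129, 0.2146, 0.2007]
ee_rot: [3.142, -0.0, -0.0]
ft_force: [-5.4, -0.9, 5.7]
gripper_width: 0.0389
grasp_force: 25.0
```

```bash
python3 -m jog '[[0,0,0,0,0,0],[0,0,0,0,0,0],[0,0,0,0,0,0],[0,0,0,0,0,0]]' 75 && python3 -m jog '[[0,0,-1,0,0,0],[0,0,-3,0,0,0],[0,0,-6,0,0,0],[0,0,-10,0,0,0],[0,0,-12,0,0,0],[0,0,-12,0,0,0]]' && python3 -m jog '[[0,-2,0,0,0,0],[0,-2,0,0,0,0]]'
python3 - <<'E'
from h import *
T=V("top");S=V("side");cv2.imwrite("pics/side5.png",S.px[:,:,::-1])
for n,uv in(("dye",(172,250)),("g1",(174,219)),("g2",(170,287)),("turq",(204,268))):print(n,T.plane(*uv,.083).round(3))
for W,b in((S,(235,165,257,196)),(T,(158,236,190,264))):
    p=W.pts(b,.07,.095);print("cap",circ(p))
for k,(a,c) in dict(knob=(.06,.08),sh=(.044,.056)).items():
    p=S.pts((275,190,306,226),a,c);print(k,circ(p) if len(p) else 0)
print(get_state()["tcp_pos"])
E
```

```text
time_s: 19.45
tcp_pos: [0.6131, 0.2145, 0.1999]
ee_rot: [-3.141, 0.0, -0.001]
ft_force: [-0.4, -0.3, 0.0]
gripper_width: 0.0613
grasp_force: 0.0
time_s: 20.05
tcp_pos: [0.6144, 0.2149, 0.3255]
ee_rot: [-3.14, 0.0, -0.014]
ft_force: [0.1, -0.4, 0.4]
gripper_width: 0.0653
grasp_force: 0.0
time_s: 20.25
tcp_pos: [0.6123, 0.2358, 0.319]
ee_rot: [-3.141, -0.002, 0.002]
ft_force: [-0.1, 0.1, -0.7]
gripper_width: 0.0653
grasp_force: 0.0
dye [0.497 0.385 0.083]
g1 [0.577 0.385 0.083]
g2 [0.405 0.384 0.083]
turq [0.454 0.303 0.083]
cap (array([0.4973, 0.3884]), 0.015, 62, array([0.4968, 0.3841, 0.0808]))
cap (array([0.4974, 0.3878]), 0.0131, 92, array([0.4965, 0.3874, 0.0818]))
knob (array([0.6141, 0.2132]), 0.014, 44, array([0.612 , 0.2117, 0.0689]))
sh (array([0.6087, 0.2137]), 0.0227, 98, array([0.6118, 0.2079, 0.0511]))
[0.61241281 0.2344593  0.31847704]
```

```bash
python3 -m jog '[[-1,-1.5,0,0,0,0],[-3,-4.2,0,0,0,0],[-5.5,-7.5,0,0,0,0],[-8,-10.7,0,0,0,0],[-10.3,-13.6,0,0,0,0],[-11.5,-15.2,0,0,0,0],[-11.5,-15.2,0,0,0,0],[-11.5,-15.2,0,0,0,0]]' 75 && python3 -m jog '[[0,0,2,0,0,0],[0,0,5,0,0,0],[0,0,8,0,0,0],[0,0,10,0,0,0],[0,0,10.8,0,0,0],[0,0,10.8,0,0,0],[0,0,10.8,0,0,0]]' && python3 -m jog '[[0,0,0,0,0,0],[0,0,0,0,0,0],[0,0,0,0,0,0],[0,0,0,0,0,0],[0,0,0,0,0,0],[0,0,0,0,0,0]]' 0 16
```

```text
time_s: 21.15
tcp_pos: [0.4973, 0.3868, 0.3194]
ee_rot: [3.141, 0.002, -0.001]
ft_force: [0.5, -0.4, 0.0]
gripper_width: 0.0653
grasp_force: 0.0
time_s: 21.85
tcp_pos: [0.4988, 0.3863, 0.2128]
ee_rot: [-3.141, 0.002, -0.002]
ft_force: [-0.1, 0.2, 0.1]
gripper_width: 0.0649
grasp_force: 0.0
time_s: 22.45
tcp_pos: [0.498, 0.3867, 0.2122]
ee_rot: [-3.141, 0.0, -0.001]
ft_force: [-0.3, 1.1, 1.9]
gripper_width: 0.0389
grasp_force: 16.0
```

```bash
python3 -m jog '[[0,0,-0.5,0,0,0],[0,0,-1.5,0,0,0],[0,0,-3,0,0,0],[0,0,-6,0,0,0],[0,0,-9,0,0,0],[0,0,-10.5,0,0,0],[0,0,-11,0,0,0],[0,0,-11,0,0,0],[0,0,-11,0,0,0]]'
python3 - <<'E'
from h import *
W=V("side");W.crop((180,110,330,230),5,"pics/s6.png")
E
```

```text
time_s: 23.35
tcp_pos: [0.4974, 0.3862, 0.3202]
ee_rot: [3.14, -0.0, -0.003]
ft_force: [-0.2, -0.1, -1.9]
gripper_width: 0.039
grasp_force: 15.9
```

View pics/s6.png

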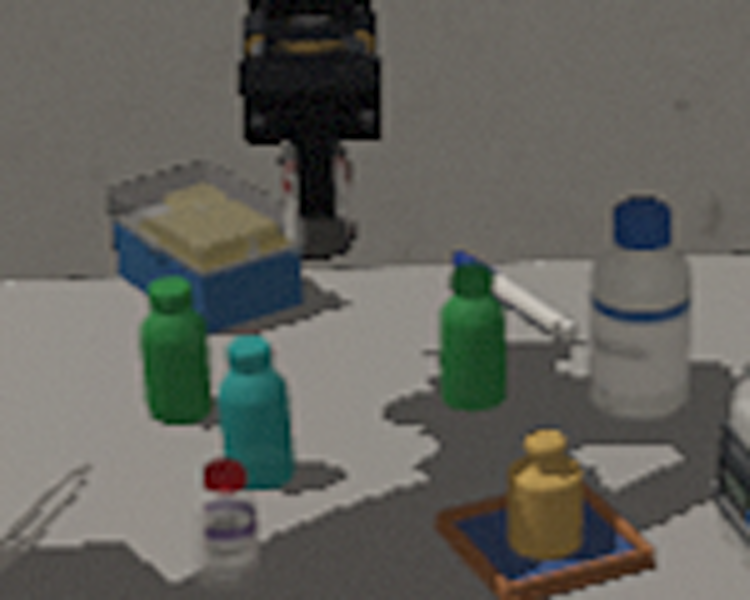

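The dye bottle (red band) is held upright at crop (318,200). The weight stands upright in its tray at (545,500) and the neighbours are undisturbed. Carry it to the pan.

```bash
python3 -m jog '[[0.2,1,0,0,0,0],[0.5,3,0,0,0,0],[1,6,0,0,0,0],[1.5,9.3,0,0,0,0],[2.1,12.8,0,0,0,0],[2.7,16.3,0,0,0,0],[3.2,19.8,0,0,0,0],[3.8,23.3,0,0,0,0],[4.4,26.8,0,0,0,0],[4.9,30.3,0,0,0,0],[5.5,33.8,0,0,0,0],[6,37.2,0,0,0,0]]' && python3 -m jog '[[0.5,3.3,0,0,0,0],[0.9,5.9,0,0,0,0],[1.2,7.5,0,0,0,0],[1.3,8,0,0,0,0],[1.3,8,0,0,0,0],[1.3,8,0,0,0,0],[1.3,8,0.5,0,0,0],[1.3,8,1.2,0,0,0],[1.3,8,1.8,0,0,0],[1.3,8,2,0,0,0],[1.3,8,2,0,0,0]]'
```

```text
time_s: 24.6
tcp_pos: [0.5574, 0.0124, 0.3208]
ee_rot: [3.142, -0.001, -0.002]
ft_force: [-0.0, 0.6, -2.3]
gripper_width: 0.0389
grasp_force: 16.0
time_s: 25.7
tcp_pos: [0.5705, -0.0652, 0.3009]
ee_rot: [-3.141, -0.0, 0.002]
ft_force: [0.3, -0.5, -2.3]
gripper_width: 0.0387
grasp_force: 15.9
```

```bash
python3 -m jog '[[0,0,0.3,0,0,0],[0,0,0.6,0,0,0],[0,0,0.8,0,0,0],[0,0,0.9,0,0,0],[0,0,0.95,0,0,0],[0,0,0.95,0,0,0],[0,0,0.95,0,0,0]]' && python3 -m jog '[[0,0,0.1,0,0,0],[0,0,0.1,0,0,0],[0,0,0.1,0,0,0]]'
```

```text
time_s: 26.4
tcp_pos: [0.5709, -0.0655, 0.2924]
ee_rot: [3.142, -0.0, 0.0]
ft_force: [-1.1, -0.7, -2.6]
gripper_width: 0.0387
grasp_force: 15.9
time_s: 26.7
tcp_pos: [0.5708, -0.0655, 0.2912]
ee_rot: [-3.142, 0.0, -0.0]
ft_force: [0.4, 0.4, -1.8]
gripper_width: 0.0391
grasp_force: 15.9
```

```bash
python3 -m jog '[[0,0,0.08,0,0,0],[0,0,0.08,0,0,0],[0,0,0.08,0,0,0]]' && python3 -m jog '[[0,0,0.05,0,0,0],[0,0,0.05,0,0,0],[0,0,0.05,0,0,0]]'
```

```text
time_s: 27.0
tcp_pos: [0.5709, -0.0655, 0.2906]
ee_rot: [-3.142, 0.0, -0.0]
ft_force: [-0.6, 0.3, -0.5]
gripper_width: 0.0389
grasp_force: 15.9
time_s: 27.3
tcp_pos: [0.5708, -0.0655, 0.29]
ee_rot: [3.142, -0.0, 0.0]
ft_force: [-0.3, -0.4, 0.0]
gripper_width: 0.0389
grasp_force: 16.0
```

Supported by the pan. Release, retreat upward and look.

```bash
python3 -m jog '[[0,0,0,0,0,0],[0,0,0,0,0,0],[0,0,0,0,0,0],[0,0,0,0,0,0],[0,0,0,0,0,0],[0,0,0,0,0,0]]' 75 && python3 -m jog '[[0,0,-1,0,0,0],[0,0,-3,0,0,0],[0,0,-6,0,0,0],[0,0,-10,0,0,0],[0,0,-13,0,0,0],[-4,4,-13,0,0,0],[-8,8,-13,0,0,0],[-12,12,-13,0,0,0],[-14,15,-13,0,0,0],[-14,18,-13,0,0,0],[-14,18,-13,0,0,0]]'
python3 - <<'E'
from h import *
for n in("top","side"):
    W=V(n)
    if n=="side":W.crop((190,170,350,290),5,"pics/end.png")
    m=W.hsv[...,2]<80
    p=W.pts((300,180,400,280) if n=="top" else (230,180,310,270),.148,.17);print(n,"cap",circ(p))
    if n=="top":
        k=W.pts((215,190,275,235),.064,.078);print("knob",circ(k))
        print("guard",circ(W.pts((330,190,470,330),.097,.115)))
E
```

```text
time_s: 27.9
tcp_pos: [0.5708, -0.0655, 0.2899]
ee_rot: [3.142, -0.0, 0.0]
ft_force: [0.4, -0.4, 1.0]
gripper_width: 0.0647
grasp_force: 0.0
time_s: 29.0
tcp_pos: [0.4295, -0.2487, 0.4212]
ee_rot: [3.139, -0.008, 0.002]
ft_force: [-1.0, -0.3, 0.9]
gripper_width: 0.0654
grasp_force: 0.0
top cap (array([ 0.5696, -0.0635]), 0.0135, 98, array([ 0.5691, -0.0624,  0.1596]))
knob (array([0.6124, 0.2139]), 0.0111, 55, array([0.6124, 0.2133, 0.0688]))
guard (array([ 0.56  , -0.1733]), 0.1292, 1889, array([ 0.589 , -0.2151,  0.104 ]))
side cap (array([ 0.57 , -0.065]), 0.0141, 124, array([ 0.5686, -0.0679,  0.1591]))
```

View pics/end.png

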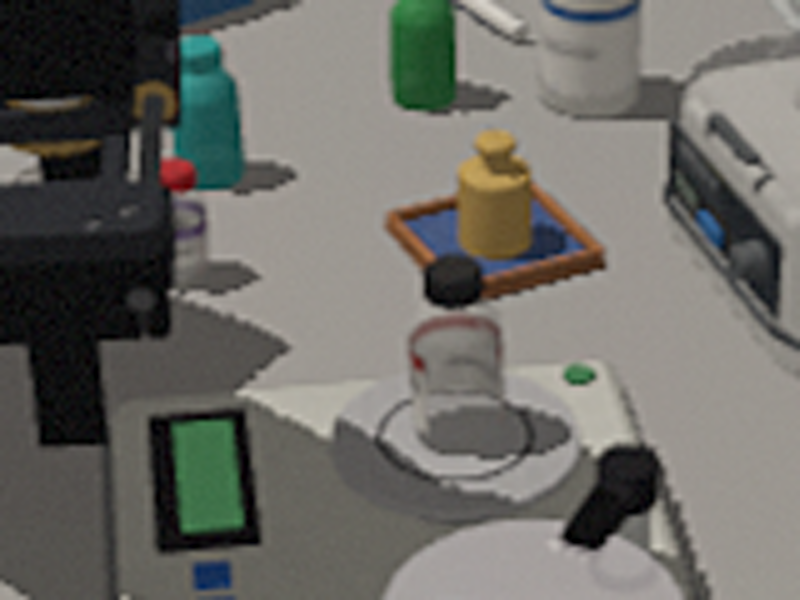

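The dye bottle stands upright inside the ring at crop (455,380). The weight is upright in its tray at (495,200), the guard is out, and the robot is clear. I'll hand it in.

```bash
python3 -m jog '[[0,0,0,0,0,0],[0,0,0,0,0,0],[0,0,0,0,0,0]]' >/dev/null; python3 -c "from rig import hand_in;print(hand_in())"
```

```text
the job is handed in; nothing more can be done
None
```

I handed the job in at about 29 s of the 72 s allowed; no verdict came back, but the last images showed the guard swung clear, the check weight upright in its tray, and the dye bottle upright within about 4 mm of the pan's centre.

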